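Stroke the weekly tablet box shut

ROBOT

A 7-joint arm with a two-finger parallel gripper is mounted at the origin on a cart in front of the work surface, level with it; the furniture and walls round the work are solid. World frame = base frame: x ahead of the robot, y to its left, z up, the work surface at z = 0. Lengths are in m, angles in degrees, forces in N, time in s.
With the tool pointing down it reaches from about 0.425 to 0.875 m from the base axis. Payload 4.7 kg.
Tool frame: the origin (TCP) lies midway between the tips of the shut fingers; the grasp point (between the pads) lies 19 mm behind it; z points along the fingers, x is the direction in which the jaws open and shut, and the axes are right-handed (so a half turn about z gives the same grasp; the last joint's range is limited). The gripper opens to 87 mm and grips with 3 to 60 N. Pads are 19 mm wide; open, the fingers measure 117 mm over their backs; the gripper's body (75 mm by 190 mm) begins 51 mm behind the grasp point.
Start: joints at [78.043, 18.392, -4.016, 83.108, 1.295, 78.541, -3.26], TCP at [0.144, -0.634, 0.223] pointing down, gripper open.
Joint ranges: [-163.93, 163.93], [-17.29, 119.83], [-79.2, 71.16], [3.27, 140.29], [-89.18, 269.18], [5.43, 117.66], [-154.24, 154.24]. Speed limits (degrees/s): [147.25, 147.25, 180, 180, 180, 180, 180].

INTERFACE

Orientations are given as [roll, pitch, yaw] about the fixed x, y, z axes, in that order (R = Rz(yaw) Ry(pitch) Rx(roll)).
In Python, from cell import telemetry, optics, env gives the robot as it stands.
- The arm moves only by the tool arm_command, never from a script. Its arguments are lists of equal length, an entry for each row: "translation": the shift along the tool's x, y, z in cm, a list of three; "twist": the turn about the tool's z in degrees. In form: {"translation": [[x, y, z], ...], "twist": [twist, ...]}. A call has 1 to 10 rows; each row shifts and turns the pose as measured when the row begins, along the tool's axes as they then stand; what a row does not reach is not made up. A row lasts 1/8 s, in which the tool goes at most 62.5 mm and 10.7 degrees, less where a joint would pass 70% of its speed; a pose out of reach is approached as far as the arm can. A call is refused whole if a number of a shift passes 6.25 or a number of a turn 10.7, either way. A call with a gripper value outside its range is refused whole. "grip" is the opening in per cent of the stroke, from 0 (shut) to 100 (fully open), set as the call begins (left out, the last holds). The fingers move at their own pace and stop on an object; "force" is the grip in N (left out, the last holds). Time passes only in rows, so rows that do not move let the fingers close. It gives the time, the measured TCP pose, the force and the opening at its end, in the units of the state.
- telemetry.get_obs(): the state, without advancing time (a new reading comes with each control period).
- optics.read_camera(name): name is "scene" or "top"; returns a dict with "img" (384x512x3 uint8, blue, green, red), "fx", "fy", "cx", "cy" (pixels), "dist" ([k1, k2, p1, p2, k3] as OpenCV has them; the pictures are not rectified), "extrinsics" (4x4, takes a point from camera to world coordinates). Camera axes: x right, y up, looking along -z (the intrinsics and any distortion apply to the point x, -y, -z); pixel columns grow to the right and rows downward; lengths in m; the calibration is good to about 2 mm. A picture is of the moment at which its call begins. There is no depth.
- env.sign_off(): hands the job in, once; it reports no verdict.
The state is a dict: "time_s": time; "qpos": joint angles; "joint_velocities": joint speeds; "effort": joint torques, N m; "tool_pos": TCP position; "tool_rot": TCP orientation; "force": force on the tool from outside, world axes, zero at the start; "wrist_torque": the same for the moment, N m; "grip_width": finger opening in m.
Only numpy, scipy, OpenCV 4.12 (cv2) and the standard library are available. Lean on these libraries where they do the work, as an engineer would, in place of code of your own. Each camera call takes 0.05 s, during which the arm holds its last target. There are 200 camera calls.

TASK

Close the five small lids of the weekly tablet box by running the closed fingertips lightly along the top of the row, from the end farthest from the large compartment, so that the lids go down one after another; leave the large lid standing open as it is. Do not pick the box up or shove it away, and do not disturb the things around it.

Things in the scene. Friction and masses are not known exactly. Their poses are not given: they have to be found in the camera images.
- organiser: white weekly tablet box, 245 x 46 mm, 32.4 mm high with shut lids, loose, about 0.5 kg. Origin: centre of its underside; x runs along the row from the first small lid to the large compartment, y across, z up. Along x: five small compartments, 32 mm pitch, from -121 to +39 mm, a closed bridge deck 37 mm long, 30 mm high, and a large compartment from +76 to +121 mm
- row_start (a point): the hinge line of the first small lid (at the end of the box farthest from the large compartment), middle of the box's width, at the height of the top face of the shut lids, 32.4 mm above the worktop; axes as the organiser
- row_end (a point): the free edge of the fifth small lid when it is shut, middle of the box's width, at the height of the top face of the shut lids; axes as the organiser. It lies 158 mm from row_start along the row
- lid1 (a joint): small grey lid 1 of 5, counted from row_start: plate 29 x 46 mm, 2.4 mm thick, hinged across the box on its edge nearer row_start (0 mm from it), free edge towards the large compartment. 0 = shut, grows as the free edge rises (rad); starts at 0.35 to 0.75. Light friction hinge, no spring: stays where put, 1 N shuts it; fingertips sliding over it from hinge to free edge push it down
- lid2 (a joint): small grey lid 2 of 5, counted from row_start: plate 29 x 46 mm, 2.4 mm thick, hinged across the box on its edge nearer row_start (32 mm from it), free edge towards the large compartment. 0 = shut, grows as the free edge rises (rad); starts at 0.35 to 0.75. Light friction hinge, no spring: stays where put, 1 N shuts it; fingertips sliding over it from hinge to free edge push it down
- lid3 (a joint): small grey lid 3 of 5, counted from row_start: plate 29 x 46 mm, 2.4 mm thick, hinged across the box on its edge nearer row_start (64 mm from it), free edge towards the large compartment. 0 = shut, grows as the free edge rises (rad); starts at 0.35 to 0.75. Light friction hinge, no spring: stays where put, 1 N shuts it; fingertips sliding over it from hinge to free edge push it down
- lid4 (a joint): small grey lid 4 of 5, counted from row_start: plate 29 x 46 mm, 2.4 mm thick, hinged across the box on its edge nearer row_start (96 mm from it), free edge towards the large compartment. 0 = shut, grows as the free edge rises (rad); starts at 0.35 to 0.75. Light friction hinge, no spring: stays where put, 1 N shuts it; fingertips sliding over it from hinge to free edge push it down
- lid5 (a joint): small grey lid 5 of 5, counted from row_start: plate 29 x 46 mm, 2.4 mm thick, hinged across the box on its edge nearer row_start (128 mm from it), free edge towards the large compartment. 0 = shut, grows as the free edge rises (rad); starts at 0.35 to 0.75. Light friction hinge, no spring: stays where put, 1 N shuts it; fingertips sliding over it from hinge to free edge push it down
- lid_large (a joint): large grey lid, 44 mm long, 46 mm wide, same kind of hinge, on the edge nearer the small lids (197 mm along the row from row_start). 0 = shut; stands open at about 1.2 to 1.45 rad, its top about 75 mm above the worktop; to stay so
- tape_1: roll of tan tape lying flat, 92 mm across, 48 mm high; a loose bystander, not to be disturbed. Origin at the centre of its underside
- lemon_1: lemon, 72 x 55 x 56 mm; a loose bystander, not to be disturbed. Origin at the centre of its underside
- garlic_1: garlic bulb, 50 mm across, 51 mm high; a loose bystander, not to be disturbed. Origin at the centre of its underside
- pot_1: small round closed pot, 63 mm across, 34 mm high; a loose bystander, not to be disturbed. Origin at the centre of its underside
- jar_small: small glass jar with lid, 56 mm across, 65 mm high; a loose bystander, not to be disturbed. Origin at the centre of its underside
- pen_1: pen lying flat, 145 mm long, 10 mm thick; a loose bystander, not to be disturbed. Origin at the centre of its underside

How it is judged (in metres and radians):
On the way, in this order (a step that is already met when the one before it is completed fails the run):
1. the first small lid is shut by the fingers while the third and fifth are still ajar (value of joint lid1 below 0.15 rad and value of joint each of lid3, lid5 above 0.2 rad and horizontal distance between the grasp point and row_start below 0.09 m), for 0.1 s.
2. the first three small lids are shut while the fifth is still ajar (value of joint each of lid1, lid2, lid3 below 0.15 rad and value of joint lid5 above 0.2 rad), for 0.1 s.
3. all five small lids are shut, the fingers being at the end of the row (value of joint each of lid1, lid2, lid3, lid4, lid5 below 0.15 rad and horizontal distance between the grasp point and row_end below 0.06 m), for 0.1 s.
At the end, for the whole second after the job is handed in: all five small lids within 0.15 rad of shut (free edge at most about 4 mm up), the large lid still open between 1.05 and 1.6 rad, the box flat on the worktop, at rest, within 25 mm of where it stood; the loose things around it within 20 mm of where they stood (value of joint each of lid1, lid2, lid3, lid4, lid5 below 0.15 rad and value of joint lid_large between 1.05 and 1.6 rad and distance of organiser from where it was at the start of the episode below 0.025 m and height (world z) of organiser below 0.008 m and angle between organiser's own z axis and vertical below 0.1 rad and linear speed of organiser below 0.01 m/s and distance of each of tape_1, lemon_1, garlic_1, pot_1, jar_small, pen_1 from where it was at the start of the episode below 0.02 m); the robot touches nothing.
It fails at once if a small lid is shut while the one before it in the row is still ajar ((value of joint lid2 below 0.15 rad and value of joint lid1 above 0.25 rad) or (value of joint lid3 below 0.15 rad and value of joint lid2 above 0.25 rad) or (value of joint lid4 below 0.15 rad and value of joint lid3 above 0.25 rad) or (value of joint lid5 below 0.15 rad and value of joint lid4 above 0.25 rad)).
It fails at once if the large lid is moved (value of joint lid_large below 1.05 rad or value of joint lid_large above 1.6 rad).
It fails at once if the box is lifted, tipped or shoved (over 25 mm) (height (world z) of organiser above 0.008 m or angle between organiser's own z axis and vertical above 0.1 rad or distance of organiser from where it was at the start of the episode above 0.025 m).
It fails at once if the fingers press on the box with more than 30 N (contact force between the fingers and organiser above 30 N).
It fails at once if a bystander is moved by more than 20 mm (distance of any of tape_1, lemon_1, garlic_1, pot_1, jar_small, pen_1 from where it was at the start of the episode above 0.02 m).
It also fails if it takes over 43 s, if anything falls off the work surface, if the arm or the gripper's body presses on something with over 40 N, if the wrist force passes 120 N, or if a joint passes its speed limit or range.

## Working session

There is one attempt and no reset: what is moved stays moved. The work goes in short steps, Python scripts to look and compute and a tool call to move; the robot and the scene stay as the last step left them, time stands still between calls to the robot, and variables do not carry over. Pictures are saved under pics/ and viewed, about 8 in all and at most 12, crops included, and the job is handed in when it is done.

Besides the shell and the picture viewer there is one more tool, called after "Call:" as name(argument=value, ...), one argument or row to a line, values as JSON. arm_command: Moves the arm, as the interface text tells. Its arguments: {"type":"object","properties":{"translation":{"type":"array","items":{"type":"array","items":{"type":"number"}}},"twist":{"type":"array","items":{"type":"number"}},"grip":{"type":"number"},"force":{"type":"number"}},"required":["translation","twist"]}

```bash
mkdir -p pics; cat > h.py <<'E'
import numpy as np, cv2
from cell import telemetry, optics, env
def ray(c,uv):
    K=np.array([[c['fx'],0,c['cx']],[0,c['fy'],c['cy']],[0,0,1.]])
    p=cv2.undistortPoints(np.array(uv,float).reshape(-1,1,2),K,np.array(c['dist'],float)).reshape(-1,2)
    d=np.c_[p[:,0],-p[:,1],-np.ones(len(p))]
    T=np.array(c['extrinsics']); return T[:3,3], d@T[:3,:3].T
def onz(c,uv,z):
    o,d=ray(c,uv); return o+d*((z-o[2])/d[:,2])[:,None]
def proj(c,P):
    T=np.linalg.inv(np.array(c['extrinsics'])); p=np.atleast_2d(P)@T[:3,:3].T+T[:3,3]
    K=np.array([[c['fx'],0,c['cx']],[0,c['fy'],c['cy']],[0,0,1.]])
    return cv2.projectPoints(p*[1,-1,-1],np.zeros(3),np.zeros(3),K,np.array(c['dist'],float))[0].reshape(-1,2)
E
python3 - <<'E'
from h import *
import pickle
for n in('scene','top'):
    c=optics.read_camera(n); pickle.dump(c,open(n+'.pkl','wb'))
    cv2.imwrite(f'pics/{n}0.png',cv2.resize(c['img'],None,fx=1.5,fy=1.5,interpolation=cv2.INTER_CUBIC)); print(n,np.round(c['extrinsics'],3).tolist(),c['fx'],c['dist'])
print({k:np.round(v,3).tolist() for k,v in telemetry.get_obs().items()})
E
```

```text
scene [[0.852, 0.383, -0.358, 0.269], [-0.523, 0.647, -0.554, -0.702], [0.019, 0.66, 0.751, 0.71], [0.0, 0.0, 0.0, 1.0]] 378.46986090852295 [0.00237905 0.         0.         0.         0.        ]
top [[0.001, 0.98, -0.201, 0.405], [-1.0, 0.002, 0.004, -0.243], [0.004, 0.201, 0.98, 0.866], [0.0, 0.0, 0.0, 1.0]] 377.7570276187591 [-0.03939655  0.          0.          0.          0.        ]
{'time_s': 0.1, 'qpos': [78.044, 18.436, -4.017, 83.167, 1.293, 78.541, -3.26], 'joint_velocities': [-0.004, -0.078, 0.029, -0.152, -0.013, -0.048, 0.021], 'effort': [-0.0, -49.257, -0.406, -31.34, -0.064, 0.039, 0.0], 'tool_pos': [0.143, -0.633, 0.222], 'tool_rot': [179.996, 0.099, -77.233], 'force': [0.523, 0.335, -0.57], 'wrist_torque': [0.042, -0.032, 0.006], 'grip_width': 0.087}
```

View pics/scene0.png

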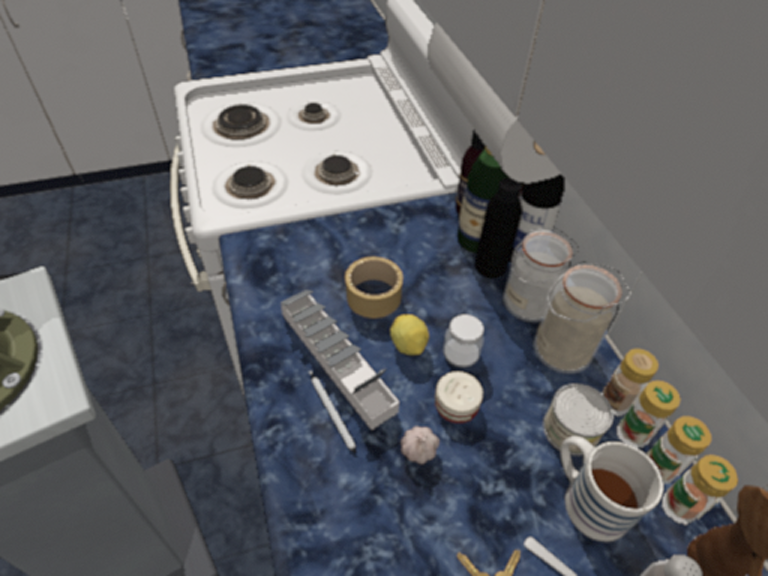

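View pics/top0.png

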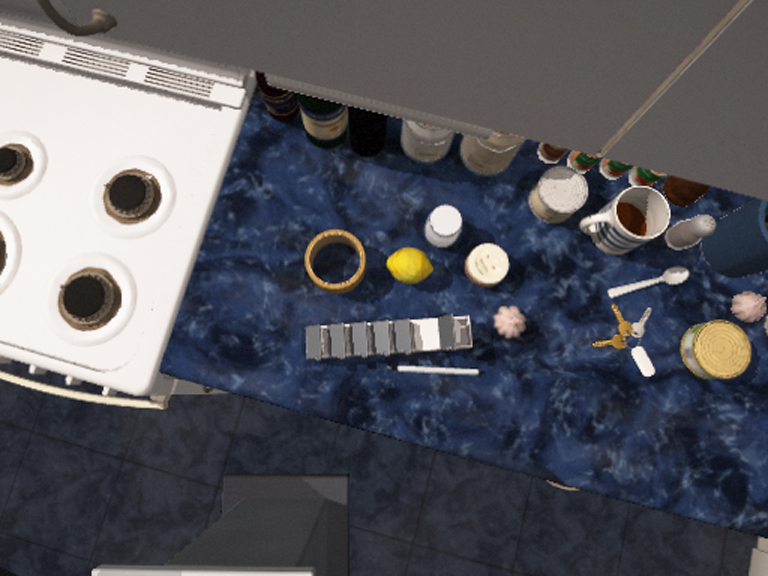

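The top view shows the box running from (305,340), where the first lid is, to (472,332) at the large compartment, in 1.5x pixels. The pen lies just below it, with the tape, lemon, pot and garlic above and to the right. Next I'll measure it in close-up crops.

```bash
python3 - <<'E'
from h import *
import pickle
t=pickle.load(open('top.pkl','rb'));s=pickle.load(open('scene.pkl','rb'))
a=cv2.resize(t['img'][195:260,195:325],None,fx=6,fy=6,interpolation=cv2.INTER_CUBIC)
cv2.imwrite('pics/t1.png',a)
b=cv2.resize(s['img'][185:295,180:275],None,fx=5.4,fy=5.4,interpolation=cv2.INTER_CUBIC)
cv2.imwrite('pics/s1.png',b)
for n,c in(('top',t),('scene',s)):
    hsv=cv2.cvtColor(c['img'],cv2.COLOR_BGR2HSV)
    m=((hsv[...,1]<70)&(hsv[...,2]>75)).astype(np.uint8)
    k,l,st,ce=cv2.connectedComponentsWithStats(m)
    u=np.array([390,340])/1.5 if n=='top' else np.array([385,405])/1.5
    for i in range(1,k):
        x,y,w,h,ar=st[i]
        if ar>100 and x<=u[0]<=x+w and y<=u[1]<=y+h: 
            q=np.argwhere(l==i)[:,::-1]; r=cv2.minAreaRect(q.astype(np.float32)); print(n,st[i],r,np.round(cv2.boxPoints(r),1).tolist())
print('tape etc z0', np.round(onz(t,np.array([[335,262],[410,266],[487,265],[510,322],[443,226],[398,369],[478,372]])/1.5,.03),3).tolist())
print('tcp in top',proj(t,[.144,-.634,.223]),proj(t,[0,0,0]),t['cx'],t['cy'])
E
```

```text
top [    0     0   512   273 70712] ((255.5, 136.0), (272.0, 511.0), 90.0) [[-0.0, 0.0], [511.0, 0.0], [511.0, 272.0], [0.0, 272.0]]
top [ 203  209  112   32 2360] ((258.505859375, 224.57644653320312), (24.696271896362305, 111.05653381347656), 85.60128784179688) [[202.1999969482422, 216.5], [312.8999938964844, 208.0], [314.79998779296875, 232.60000610351562], [204.10000610351562, 241.10000610351562]]
scene [    0     0   512   362 89136] ((255.49996948242188, 180.49996948242188), (510.99993896484375, 360.99993896484375), 0.0) [[0.0, 361.0], [0.0, 0.0], [511.0, 0.0], [511.0, 361.0]]
scene [ 187  189   80   97 2719] ((228.86871337890625, 237.27670288085938), (110.38766479492188, 31.97955322265625), 51.95296096801758) [[182.3000030517578, 203.6999969482422], [207.39999389648438, 184.0], [275.5, 270.8999938964844], [250.3000030517578, 290.6000061035156]]
tape etc z0 [[0.595, -0.186, 0.03], [0.589, -0.3, 0.03], [0.591, -0.417, 0.03], [0.504, -0.448, 0.03], [0.652, -0.351, 0.03], [0.435, -0.281, 0.03], [0.431, -0.397, 0.03]]
tcp in top [[493.8940415  425.30953283]] [[131.10268475 456.47346338]] 249.47942129905752 182.9194313730798
```

View pics/t1.png

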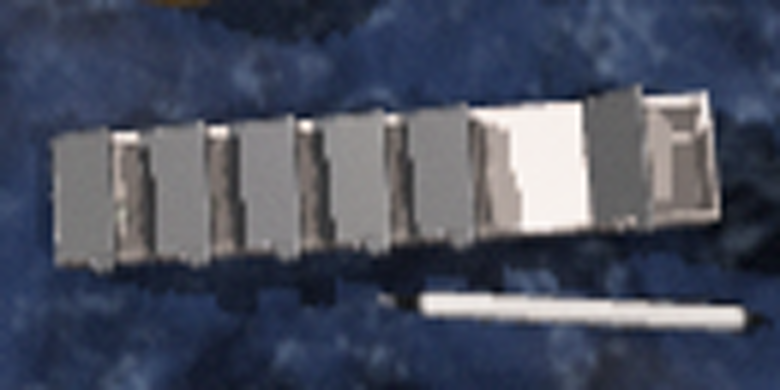

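View pics/s1.png

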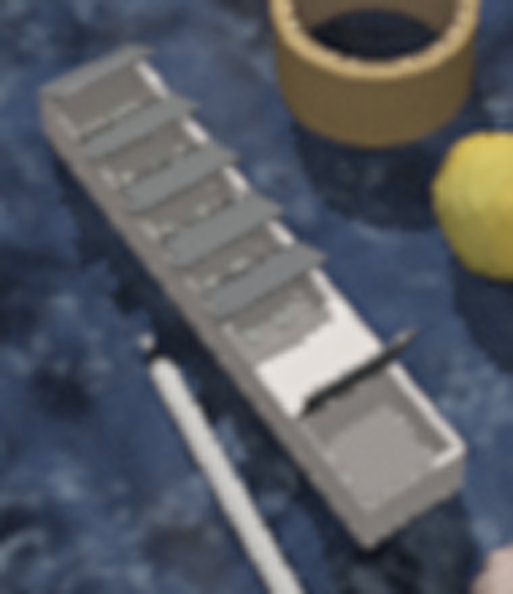

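The top crop shows the hinge edge of lid 1 at (52..55, 135..265) and the large end at (708..720, 90..222). All five lids are ajar and the large lid stands. I'll turn this into poses and cross-check it against the scene view.

```bash
python3 - <<'E'
from h import *
import pickle
t=pickle.load(open('top.pkl','rb'));s=pickle.load(open('scene.pkl','rb'))
cr=lambda p:(np.array(p,float)+.5)/6-.5+195
A=onz(t,cr([[52,135],[55,265]]),.031);B=onz(t,cr([[708,90],[720,222]]),.030)
print(np.round(A,4).tolist(),np.round(B,4).tolist())
a=A.mean(0);b=B.mean(0);print('len',np.linalg.norm(b-a),'w',np.linalg.norm(A[0]-A[1]),np.linalg.norm(B[0]-B[1]))
m=(a+b)/2;m[2]=0;e=(b-a);e[2]=0;e/=np.linalg.norm(e);n=np.array([-e[1],e[0],0])
print('centre',m,'yaw',np.degrees(np.arctan2(e[1],e[0])))
rs=m-.121*e;rs[2]=.0324;re=rs+.158*e;print('row_start',rs,'row_end',re)
P=[m+x*e+y*n+[0,0,.0324] for x in(-.121,.121) for y in(.023,-.023)]
print('scene crop px',np.round((proj(s,P)-[180,185]+.5)*5.4-.5))
# edges of deck, top view, deck = 39..76
D=onz(t,cr([[474,105],[585,100]]),.03);print('x of deck far side',[(d-m)@e for d in D])
E
```

```text
[[0.4983, -0.1434, 0.031], [0.4506, -0.1457, 0.031]] [[0.5155, -0.3867, 0.03], [0.4666, -0.3896, 0.03]]
len 0.24418439852905566 w 0.04770074439981439 0.04896540909237541
centre [ 0.48275787 -0.26638807  0.        ] yaw -86.09944468218097
row_start [ 0.47452685 -0.14566835  0.0324    ] row_end [ 0.48527479 -0.30330236  0.0324    ]
scene crop px [[131.  41.]
 [ 39.  86.]
 [462. 437.]
 [362. 500.]]
x of deck far side [np.float64(0.03494885239441804), np.float64(0.07625037583577363)]
```

Call:
arm_command(
  translation=[
    [0, 0, 0],
    [-4.0, -3.2, 0],
    [-4.6, -3.6, 0],
    [-4.6, -3.6, 0],
    [-4.6, -3.6, 0],
    [-4.6, -3.6, 0],
    [-4.6, -3.6, 0],
    [-4.6, -3.6, 0],
    [-4.6, -3.6, 0],
    [0, 0, 0],
  ],
  twist=[8.9, 0, 0, 0, 0, 0, 0, 0, 0, 0],
  grip=0,
  force=20,
)

```text
time_s: 1.35
tool_pos: [0.4105, -0.241, 0.2173]
tool_rot: [179.8, 0.4, -86.5]
force: [-0.4, -0.9, 0.0]
grip_width: 0.0017
```

Call:
arm_command(
  translation=[
    [-3.0, -2.3, 0],
    [-3.0, -2.4, 0],
    [-3.0, -2.3, 0],
    [0, 0, 3],
    [0, 0, 4],
    [0, 0, 4],
    [0, 0, 2],
    [0, 0, 0],
  ],
  twist=[0, 0, 0, 0, 0, 0, 0, 0],
)

```text
time_s: 2.35
tool_pos: [0.4723, -0.1506, 0.0819]
tool_rot: [179.6, 0.2, -87.0]
force: [0.3, -0.1, 1.4]
grip_width: 0.0002
```

```bash
python3 - <<'E'
from h import *
c=optics.read_camera('scene');t=optics.read_camera('top')
b=cv2.resize(c['img'][150:295,160:290],None,fx=4,fy=4,interpolation=cv2.INTER_CUBIC)
a=cv2.resize(t['img'][170:270,180:320],None,fx=4,fy=4,interpolation=cv2.INTER_CUBIC)[:, :]
b=b[:,:];cv2.imwrite('pics/c2.png',b)
o=telemetry.get_obs();print(o['tool_pos'],o['tool_rot'],o['force'],(proj(c,o['tool_pos'])-[160,150])*4)
E
```

```text
[ 0.47401082 -0.15095882  0.08388442] [ 1.79763318e+02  1.47511039e-01 -8.69736355e+01] [0.22411294 0.50272994 0.53079526] [[137.04257552 131.60996213]]
```

View pics/c2.png

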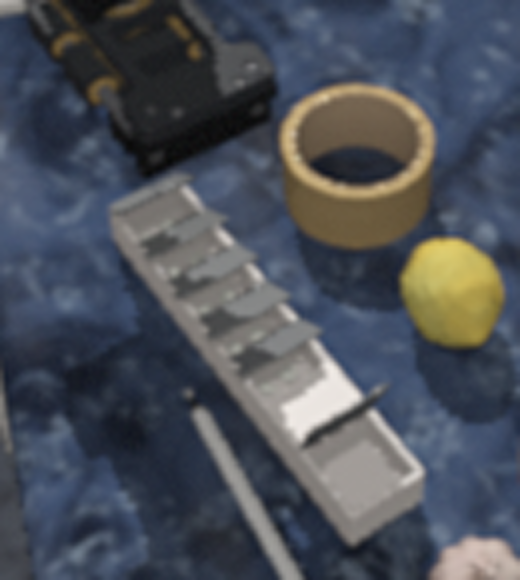

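The gripper body, with its long side along the row, hides the fingertips. Its place agrees with the projected TCP at (137,132), above lid 1. The box and lids are undisturbed.

Call:
arm_command(
  translation=[
    [0, 0, 1.5],
    [0, 0, 1.5],
    [0, 0, 0.6],
    [0, 0, 0.4],
    [0, 0, 0.4],
    [0, 0, 0.2],
    [0, 0, 0],
  ],
  twist=[-0.9, 0, 0, 0, 0, 0, 0],
)

```text
time_s: 3.32
tool_pos: [0.4759, -0.1521, 0.0373]
tool_rot: [-180.0, -0.0, -86.0]
force: [0.2, -0.2, 0.8]
grip_width: 0.0003
```

Call:
arm_command(
  translation=[
    [0.3, 0, 0.2],
    [0.4, 0, 0.1],
    [0, 0, 0],
  ],
  twist=[0, 0, 0],
)

```text
time_s: 3.7
tool_pos: [0.4767, -0.1598, 0.0345]
tool_rot: [-180.0, -0.0, -86.1]
force: [-0.4, 0.6, 0.1]
grip_width: 0.0005
```

Call:
arm_command(
  translation=[
    [0.3, 0, -0.3],
    [0.5, 0, 0],
    [0.5, 0, 0],
    [0.5, 0, 0.1],
    [0.5, 0, 0.1],
    [0.5, 0, 0.1],
    [0.4, 0, 0],
    [0, 0, 0],
  ],
  twist=[0, 0, 0, 0, 0, 0, 0, 0],
)

```text
time_s: 4.7
tool_pos: [0.479, -0.1945, 0.0346]
tool_rot: [-180.0, -0.0, -86.1]
force: [0.1, -0.7, 0.4]
grip_width: 0.0001
```

Call:
arm_command(
  translation=[
    [0.2, 0, -0.3],
    [0.4, 0, 0],
    [0.4, 0, 0],
    [0.4, 0, 0.1],
    [0.5, 0, 0.1],
    [0.5, 0, 0.1],
    [0.3, 0, 0],
    [0, 0, 0],
  ],
  twist=[0, 0, 0, 0, 0, 0, 0, 0],
)

```text
time_s: 5.7
tool_pos: [0.481, -0.2233, 0.0346]
tool_rot: [-180.0, -0.0, -86.1]
force: [-0.2, 1.0, 0.0]
grip_width: 0.0003
```

```bash
python3 - <<'E'
from h import *
c=optics.read_camera('scene');t=optics.read_camera('top')
b=cv2.resize(c['img'][150:295,160:290],None,fx=3.5,fy=3.5,interpolation=cv2.INTER_CUBIC)
a=cv2.resize(t['img'][150:280,190:320],None,fx=3,fy=3,interpolation=cv2.INTER_CUBIC)
a=cv2.copyMakeBorder(a,0,b.shape[0]-a.shape[0],0,max(0,340-a.shape[1]),cv2.BORDER_CONSTANT)[:, :340]
cv2.imwrite('pics/c3.png',np.hstack([b,a]))
E
```

```text
(no output)
```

View pics/c3.png

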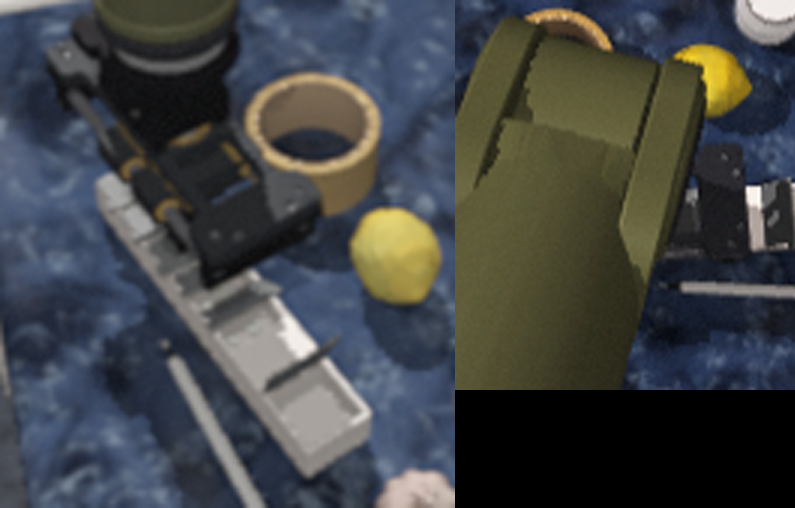

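In the scene view, lids 1 and 2 behind the gripper are down, lid 5 at (250,300) is still ajar, and the box and bystanders haven't moved.

Call:
arm_command(
  translation=[
    [0.3, 0, 0],
    [0.3, 0, -0.3],
    [0.4, 0, 0],
    [0.4, 0, 0],
    [0.5, 0, 0.1],
    [0.5, 0, 0.1],
    [0.5, 0, 0.1],
    [0.3, 0, 0],
    [0, 0, 0],
  ],
  twist=[0, 0, 0, 0, 0, 0, 0, 0, 0],
)

```text
time_s: 6.92
tool_pos: [0.4834, -0.2572, 0.0345]
tool_rot: [-180.0, -0.0, -86.1]
force: [-1.1, -0.1, 1.0]
grip_width: 0.0004
```

Call:
arm_command(
  translation=[
    [0.3, 0, -0.3],
    [0.4, 0, 0],
    [0.4, 0, 0],
    [0.5, 0, 0.1],
    [0.5, 0, 0.1],
    [0.5, 0, 0.1],
    [0.3, 0, 0],
    [0, 0, 0],
    [0, 0, 0],
  ],
  twist=[0, 0, 0, 0, 0, 0, 0, 0, 0],
)

```text
time_s: 8.05
tool_pos: [0.4855, -0.2881, 0.0345]
tool_rot: [-180.0, -0.0, -86.1]
force: [-0.8, -0.1, 0.6]
grip_width: 0.0005
```

Call:
arm_command(
  translation=[
    [0.3, 0, 0.05],
    [0.2, 0, 0.05],
    [0, 0, 0],
    [0, 0, 0],
  ],
  twist=[0, 0, 0, 0],
)

```text
time_s: 8.55
tool_pos: [0.4859, -0.2931, 0.0335]
tool_rot: [-180.0, -0.0, -86.0]
force: [-0.4, 0.1, 0.3]
grip_width: 0.0005
```

```bash
python3 - <<'E'
from h import *
c=optics.read_camera('scene')
b=cv2.resize(c['img'][150:295,160:290],None,fx=4,fy=4,interpolation=cv2.INTER_CUBIC)
cv2.imwrite('pics/c4.png',b)
E
```

```text
(no output)
```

View pics/c4.png

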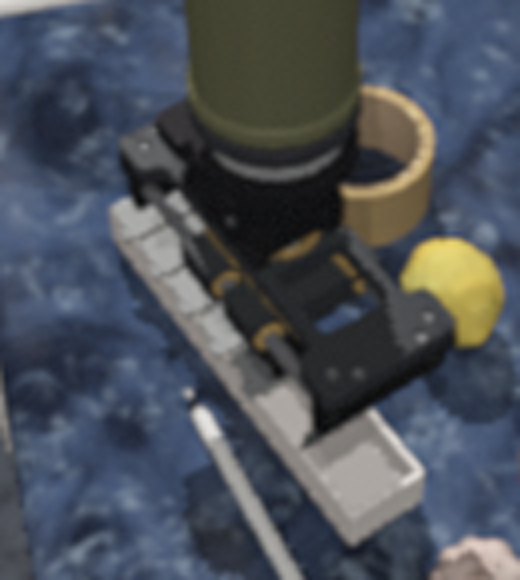

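Lids 1–4 are down, lid 5 is under the fingertips, and the box is in place. I'll lift straight up.

Call:
arm_command(
  translation=[
    [0, 0, -1],
    [0, 0, -3],
    [0, 0, -4],
    [0, 0, -5],
    [0, 0, -5],
    [-3, 5, 0],
    [-3, 5, 0],
    [0, 5, 0],
    [0, 0, 0],
  ],
  twist=[0, 0, 0, 0, 0, 0, 0, 0, 0],
)

```text
time_s: 9.72
tool_pos: [0.3302, -0.2419, 0.2252]
tool_rot: [-179.6, -0.3, -85.8]
force: [0.5, -0.1, -0.5]
grip_width: 0.0006
```

```bash
python3 - <<'E'
from h import *
c=optics.read_camera('scene');t=optics.read_camera('top')
b=cv2.resize(c['img'][150:295,160:290],None,fx=3.5,fy=3.5,interpolation=cv2.INTER_CUBIC)
a=cv2.resize(t['img'][150:280,190:320],None,fx=2.6,fy=2.6,interpolation=cv2.INTER_CUBIC)
a=cv2.copyMakeBorder(a,0,b.shape[0]-a.shape[0],0,0,cv2.BORDER_CONSTANT)
cv2.imwrite('pics/c5.png',np.hstack([b,a]))
E
```

```text
(no output)
```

View pics/c5.png

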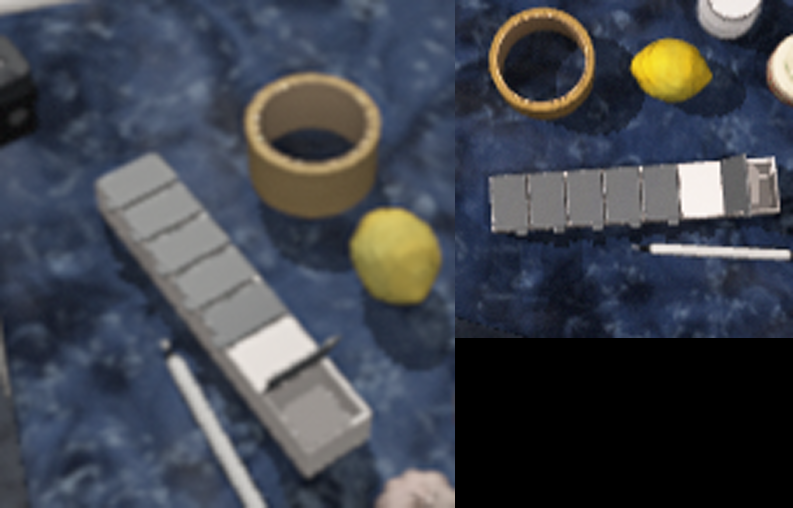

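All five lids look shut, the large lid still stands, and the box and neighbours are where they were. I'll hand in.

```bash
python3 - <<'E'
from h import *
o=telemetry.get_obs();print(np.abs(o['joint_velocities']).max(),o['force'])
print(env.sign_off())
E
```

```text
2.260925275459098 [ 0.39232232 -0.05761298  0.59505107]
the job is handed in; nothing more can be done
None
```

I closed the five small lids with one light sweep of the shut fingertips, from the far end of the row towards the large compartment. I then lifted the gripper clear and handed the job in at about 10 s of the 43 s allowed. The hand-in gives no verdict.

- **Sweep:** The tips rose about 5 mm over each hinge and came down to about 2 mm above the shut-lid height, or 1 mm at the last lid. The force read between moves never passed about 1.5 N, which is within the sensor noise.
- **Last pictures:** In both views all five small lids look flat. The large lid is still standing, and the box, pen, tape and lemon are where they were. Of the jar, pot and garlic, only the edges show in those last crops.
- **Not measured:** I judged the lid angles by eye. From the fingertip height they should be about 0.08 rad or less, against the limit of 0.15. During the sweep the gripper hid the lids under it, so I confirmed the order only from two partial views.
- **Disagreement:** The box position from the top view was about 1–2 pixels (2–4 mm) off in the scene view, which did not matter for the sweep.

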